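Free the stuck taper arbor of the shell polisher

ROBOT

A 7-joint arm with a two-finger parallel gripper is mounted at the origin on the work surface. World frame = base frame: x ahead of the robot, y to its left, z up, the work surface at z = 0. Lengths are in m, angles in rad, forces in N, time in s.
With the tool pointing down it reaches from about 0.425 to 0.925 m from the base axis. Payload 6.8 kg.
Tool frame: the origin (TCP) lies at the very end of the fingers, on their centre line; the grasp point (between the pads) lies 19 mm behind it; z points along the fingers, y is the line along which they close (so a half turn about z gives the same grasp; the last joint's range is limited). The gripper opens to 85 mm and grips with 20 to 120 N. Pads are 22 mm wide; open, the fingers measure 114 mm over their backs; the gripper's body (76 mm by 85 mm) begins 54 mm behind the grasp point. The pads swing forward as they close: fully open they stand 13 mm farther back than shut.
Start: joints at [1.07, 0.477, 0.022, 1.555, -0.011, 1.109, -0.083], TCP at [0.258, -0.624, 0.231] pointing down, gripper open.
Joint ranges: [-2.96, 2.96], [-0.34, 2.1], [-1.41, 1.46], [0.24, 2.44], [-1.37, 4.51], [0.17, 1.92], [-2.96, 2.96]. Speed limits (rad/s): [2.39, 2.39, 3.14, 3.14, 3.14, 3.14, 3.14].

INTERFACE

Orientations are given as a rotation vector (axis times angle).
In Python, from bench import monitor, optics, r gives the robot as it stands.
- The arm moves only by the shell command python3 -m crank 'ROWS' [OPENING] [FORCE]. ROWS is JSON, a list of rows, each a list of 2 entries, a list of its own where there are three numbers: the shift along the tool's x, y, z in cm, then the turn, a rotation vector about the tool's x, y, z in rad. A call has 1 to 5 rows; each row shifts and turns the commanded pose from where the row before left it, along the tool's axes as they then stand; what a row does not reach is not made up. A row lasts 1/10 s, in which the tool goes at most 50 mm and 8.59 degrees, less where a joint would pass 70% of its speed; a pose out of reach is approached as far as the arm can. A call is refused whole if a number of a shift passes 5 or a number of a turn 0.15, either way. A call with a gripper value outside its range is refused whole. OPENING is the finger opening in cm, from 0 to 8.54, set as the call begins (- or left out, the last holds). The fingers move at their own pace and stop on an object; FORCE is the grip in N (left out, the last holds). Time passes only in rows, so rows that do not move let the fingers close. It gives the time, the measured TCP pose, the force, the opening and the grip force at its end, in the units of the state.
- monitor.get_obs(): the state, without advancing time (a new reading comes with each control period).
- optics.grab_frame(name): name is "side" or "top"; returns (picture, depth): 400x640x3 uint8, red, green, blue; 400x640 float32, m along the optical axis (not along the pixel's ray), 0 where there is no reading.
- optics.camera_model(name): a dict with "vertical_fov" (degrees; the focal length in pixels is half the picture's height over the tangent of half this angle, whatever the lens; pixels are square), "cx", "cy" (the principal point, pixels), "R" (3x3) and "t" (3): a world point X has camera coordinates R X + t. Camera axes: x right, y down, z forward; pixel columns grow to the right and rows downward; lengths in m; the calibration is good to about 2 mm. A picture is of the moment at which its call begins. camera_model takes no time and is no camera call.
- r.hand_in(): hands the job in; it is judged then, once.
The state is a dict: "clock": time; "joints": joint angles; "qvel": joint speeds; "tau": joint torques, N m; "tcp_pos": TCP position; "orientation": TCP orientation; "contact_force": force on the tool from outside, world axes, zero at the start; "moment": the same for the moment, N m; "grip_width": finger opening in m; "gripper_force": force on a finger pad.
Only numpy, scipy, OpenCV 4.12 (cv2) and the standard library are available. Lean on these libraries where they do the work, as an engineer would, in place of code of your own. Each camera call takes 0.05 s, during which the arm holds its last target. There are 200 camera calls.

TASK

Take the polishing arbor off the green spindle: push the red-handled pin down through the small access hole to trip the hidden catch, put the pin back in its yellow block, then twist the stuck arbor anticlockwise (seen from above) until you feel that its taper has let go and pull it straight up and out. Twisted too far it binds again, so try it with a light pull as you go. Set the arbor upright in the wooden stand, wheel resting on the rim, and leave everything else on the bench where it is.

Things in the scene. Friction and masses are not known exactly. Their poses are not given: they have to be found in the camera images.
- spindle: Green cast housing of the polisher, fixed to the bench, 150 (its x) by 210 (its y) by 90 mm high. Origin on the bench on the vertical spindle axis, z up; the housing spans x -75..75 and y -130..80 mm. On its deck stands a steel nose ring, 80 mm outside diameter; the arbor's taper sits in it.
- arbor: Steel taper arbor, 144 mm long, about 0.4 kg; origin at the centre of the taper's lower end, z up along it. Taper 20 mm diameter at z 0, 32 mm at z 60; two dogs 9 mm wide reach to 28 mm radius along x and -x at z 60..68; blue wheel 84 mm diameter at z 78..104; brass grip block above. At the start it is seated, origin 30 mm over the bench, its x along the spindle's x.
- grip_block (a point): Centre of the arbor's brass grip block: 40 mm along the arbor's x, 24 mm along its y (grip it across the 24 mm), 40 mm high, on top of the wheel; arbor z 104..144. This point is at arbor z 124 mm, on the axis.
- nose (a point): Mouth of the nose, on the spindle axis, 105.5 mm over the bench. The arbor cannot turn clockwise, nor anticlockwise until the catch is tripped; then it turns anticlockwise stiffly (about 0.1 N m) to a hard stop at 1.75 rad, and can be turned back. A pull lifts it only some 1.5 mm, except at the one angle where it comes free.
- seat_axis (a point): A point on the spindle axis at the seat, 90 mm over the bench. The angle where the taper lets go is unseen and differs every time: 0.6 to 1.35 rad anticlockwise from the start. There, and for about 0.15 rad either side, the arbor lifts freely; pull straight up by 80 mm or more before moving aside. Short of it or beyond it, it stays captive.
- access_hole (a point): Centre of the mouth of the access hole in the housing's deck, 20 mm diameter with a yellow rim, 90 mm above the bench, beside the arbor (at x 0, y -90 mm in the spindle's frame). Vertical. The deck is 12 mm thick; the catch's orange pad, 26 mm diameter, lies under it with its top 20 mm below the deck's top.
- catch (a joint): Travel of the hidden catch, m: 0 up (locking the arbor), 0.012 fully down against a hard stop. It yields to 4 to 5.5 N, and stays down where it is left; from 0.007 on the arbor is unlocked, push it to 0.010 or more (pin tip 31 mm or so below the deck's top).
- pin: Release pin, 125 mm long, 80 g: steel rod 9 mm diameter from the tip (origin, z up) to z 75, then a red square handle 22 by 22 mm, z 75..125. At the start it stands upright in the pin block with its tip 15 mm over the bench, handle sides along its x and y.
- pin_block: Fixed yellow block 70 by 70 by 55 mm high, origin at the centre of its underside. In the middle of its top is an upright hole of 16 mm diameter, 40 mm deep, in which the pin stands.
- stand: Fixed wooden stand: open-topped square box 90 by 90 by 90 mm, walls 10 mm, so the opening is 70 by 70 mm, floor 10 mm thick. Origin at the centre of its underside. The arbor hangs in it, taper down, the wheel resting on the rim: arbor origin then 12 mm over the bench.
- glue: Bystander: white glue bottle, 60 mm diameter, 170 mm high. Origin at its foot's centre.
- can: Bystander: red drinks can, 66 mm diameter, 115 mm high. Origin at its foot's centre.
- jar: Bystander: amber jar with green cap, 68 mm diameter, 75 mm high. Origin at its foot's centre.
- brush_cup: Bystander: clear cup with brushes, 68 mm diameter, 175 mm high with the brushes. Origin at its foot's centre.
- shell_a: Bystander: white shell disc, 50 mm diameter, 9 mm thick, lying near the polisher. Origin at its underside's centre.
- shell_b: Bystander: white shell disc, 50 mm diameter, 9 mm thick, lying near the robot. Origin at its underside's centre.
- spatula: Bystander: spatula 190 mm long lying near the robot.

How it is judged:
On the way, in this order (a step that is already met when the one before it is completed fails the run):
1. the catch is pushed down with the pin, its tip in the access hole (value of joint catch above 0.009 m and horizontal distance between pin and access_hole below 0.013 m and z of pin in the frame of access_hole below -0.02 m), for 0.1 s.
2. with the pin back in its block, the arbor, still down in its seat, is twisted by more than 0.35 rad (angle between the x axis of arbor and the x axis of spindle, either way round above 0.35 rad and z of arbor in the frame of spindle below 0.04 m and horizontal distance between arbor and spindle below 0.01 m and horizontal distance between pin and pin_block below 0.01 m and z of pin in the frame of pin_block below 0.025 m), for 0.1 s.
3. the arbor is pulled up out of the nose, upright (z of arbor in the frame of spindle above 0.085 m and horizontal distance between arbor and spindle below 0.03 m and angle between arbor's own z axis and vertical below 0.25 rad), for 0.05 s.
At the end, for the whole second after the job is handed in: Arbor at rest in the stand, upright within 0.1 rad, axis within 12 mm of the stand's centre, wheel on the rim (origin 5 to 19 mm over the bench). Pin at rest in its block, tip within 10 mm of its centre, under 25 mm over the bench, within 0.25 rad of upright (horizontal distance between arbor and stand below 0.012 m and z of arbor in the frame of stand between 0.005 and 0.019 m and angle between arbor's own z axis and vertical below 0.1 rad and linear speed of each of arbor, pin below 0.02 m/s and horizontal distance between pin and pin_block below 0.01 m and z of pin in the frame of pin_block below 0.025 m and angle between pin's own z axis and vertical below 0.25 rad); the robot touches nothing.
It fails at once if a bystander is pushed more than 30 mm or tipped over (distance of any of glue, can, jar, brush_cup, shell_a, shell_b, spatula from where it was at the start of the episode above 0.03 m or angle between any of glue, can, jar, brush_cup, shell_a, shell_b's own z axis and vertical above 0.5 rad).
It also fails if it takes over 72 s, if anything falls off the work surface, if the arm or the gripper's body presses on something with over 40 N, if the wrist force passes 120 N, or if a joint passes its speed limit or range.

## Working session

There is one attempt and no reset: what is moved stays moved. The work goes in short steps, Python scripts to look and compute and a shell command to move; the robot and the scene stay as the last step left them, time stands still between calls to the robot, and variables do not carry over. Pictures are saved under pics/ and viewed, at most 10 in all, crops included, and the job is handed in when it is done.

```bash
ls; mkdir -p pics; cat > h.py <<'E'
import numpy as np, cv2
from scipy.spatial.transform import Rotation as Ro
from bench import monitor, optics, r
def cloud(name):
    p,d=optics.grab_frame(name); m=optics.camera_model(name)
    f=200/np.tan(np.radians(m["vertical_fov"])/2)
    v,u=np.mgrid[:400,:640]
    c=np.stack([(u-m["cx"])/f*d,(v-m["cy"])/f*d,d],-1)
    W=(c-np.array(m["t"]))@np.array(m["R"])
    W[d==0]=np.nan
    return p,d,W
def save(p,n,s=1):
    cv2.imwrite(n,cv2.resize(p[...,::-1],None,fx=s,fy=s,interpolation=cv2.INTER_CUBIC))
E
python3 - <<'E'
from h import *
for n in("top","side"):
    p,d,W=cloud(n); save(p,f"pics/{n}0.png"); np.savez(f"{n}0.npz",p=p,d=d,W=W)
    m=optics.camera_model(n); print(n,m)
print(monitor.get_obs())
E
```

```text
pics
top {'vertical_fov': 49.60473939988066, 'cx': 322.5382905644331, 'cy': 196.9454800255076, 'R': array([[ 0.02360846, -0.99908101,  0.03577392],
       [-0.99358187, -0.02740812, -0.10974455],
       [ 0.11062419, -0.03295342, -0.99331584]]), 't': array([-0.03241622,  0.54811693,  1.07251265])}
side {'vertical_fov': 53.01475118545331, 'cx': 319.35093902766204, 'cy': 193.1231651233803, 'R': array([[-0.9970572 , -0.07663587,  0.00197238],
       [-0.03876186,  0.48177302, -0.87543833],
       [ 0.06613974, -0.87293854, -0.48332581]]), 't': array([0.55316541, 0.13188646, 1.15198185])}
{'clock': 0.1, 'joints': array([ 1.06987837,  0.47770035,  0.02237166,  1.55633231, -0.0115053 ,
        1.1093069 , -0.08314722]), 'qvel': array([ 4.72089400e-04, -2.52822340e-03,  1.82878678e-03, -1.37580894e-03,
       -2.63113120e-04, -8.12548143e-05,  1.42442069e-03]), 'tau': array([ 4.75967987e-03, -5.97761214e+01,  1.61337331e+00, -2.81953686e+01,
        1.27250736e-02,  5.02733412e-03, -7.49073524e-05]), 'tcp_pos': array([ 0.25815981, -0.62311326,  0.23044352]), 'orientation': array([-3.07968018e+00, -6.12688529e-01,  6.87500713e-04]), 'contact_force': array([ 0.33954056,  0.21097491, -0.73804698]), 'moment': array([-0.0131357 , -0.00216175,  0.04935667]), 'gripper_force': 0.0, 'grip_width': 0.08548611411099868}
```

View pics/top0.png

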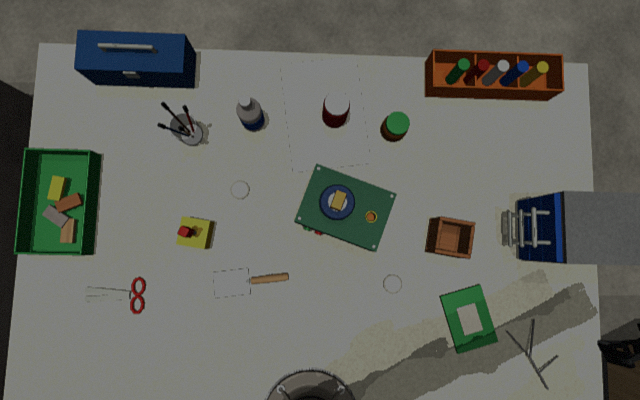

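View pics/side0.png

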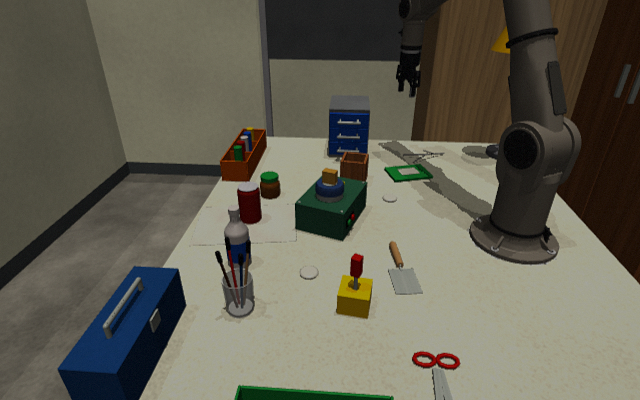

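The top view shows the pin block at about (195,233) with the red handle at (187,231), the arbor at (338,201), the access hole at (371,216) and the stand at (451,237). Next I'll measure them.

```bash
python3 - <<'E'
from h import *
T=np.load("top0.npz");p,W=T["p"],T["W"]
save(p[150:270,160:490],"pics/topcrop.png",2.4)
def reg(n,u0,u1,v0,v1,z0,z1,W=W,p=p):
    w=W[v0:v1,u0:u1].reshape(-1,3); q=p[v0:v1,u0:u1].reshape(-1,3)
    k=(w[:,2]>z0)&(w[:,2]<z1); w=w[k]
    if len(w)<4: print(n,len(w));return
    x=w[:,:2].astype(np.float32); b=cv2.minAreaRect(x)
    print(n,len(w),'mean',w.mean(0).round(4),'rect c',np.round(b[0],4),'size',np.round(b[1],3),'ang',round(b[2],1),'zmed',np.median(w[:,2]).round(4))
reg("handle",170,215,210,255,.12,.16)
reg("blocktop",170,220,210,255,.045,.065)
reg("deck",285,405,155,260,.080,.097)
reg("wheel",310,365,175,230,.12,.14)
reg("grip",310,365,175,230,.16,.19)
reg("stand",420,480,210,265,.08,.1)
S=np.load("side0.npz")
reg("handle side",345,370,250,285,.10,.16,S["W"],S["p"])
reg("blk side",330,380,270,320,.045,.065,S["W"],S["p"])
reg("grip side",315,345,165,190,.16,.19,S["W"],S["p"])
reg("stand side",335,375,148,185,.08,.1,S["W"],S["p"])
# hole rim: yellow at deck
h=cv2.cvtColor(p,cv2.COLOR_RGB2HSV)
m=np.zeros((400,640),bool);m[200:232,358:386]=1
m&=(h[...,0]>12)&(h[...,0]<35)&(h[...,1]>120)
print("rim",m.sum(),np.nanmean(W[m],0), np.argwhere(m).mean(0))
E
```

```text
handle 114 mean [0.4518 0.297  0.1357] rect c [0.4519 0.2987] size [0.023 0.022] ang 64.2 zmed 0.1369
blocktop 687 mean [0.4511 0.2943 0.0531] rect c [0.4518 0.2986] size [0.071 0.07 ] ang 82.0 zmed 0.0532
deck 4293 mean [ 0.5179 -0.0765  0.0882] rect c [ 0.5213 -0.0725] size [0.21 0.15] ang 70.7 zmed 0.0882
wheel 791 mean [ 0.5273 -0.0474  0.1314] rect c [ 0.5292 -0.0485] size [0.083 0.081] ang 46.2 zmed 0.1317
grip 195 mean [ 0.5286 -0.0483  0.1718] rect c [ 0.5292 -0.0487] size [0.024 0.04 ] ang 70.4 zmed 0.1721
stand 579 mean [ 0.4551 -0.3381  0.0871] rect c [ 0.455  -0.3382] size [0.092 0.09 ] ang 81.5 zmed 0.0873
handle side 240 mean [0.4523 0.3053 0.1246] rect c [0.4524 0.3001] size [0.022 0.022] ang 66.1 zmed 0.126
blk side 759 mean [0.4526 0.3053 0.0546] rect c [0.4521 0.2989] size [0.074 0.07 ] ang 81.6 zmed 0.0551
grip side 118 mean [ 0.5289 -0.0428  0.1704] rect c [ 0.5288 -0.0482] size [0.03  0.041] ang 71.2 zmed 0.1726
stand side 354 mean [ 0.4588 -0.263   0.0887] rect c [ 0.4603 -0.2555] size [0.258 0.096] ang 86.7 zmed 0.0898
rim 98 [ 0.49907971 -0.1340519   0.08081816] [216.30612245 370.34693878]
```

View pics/topcrop.png

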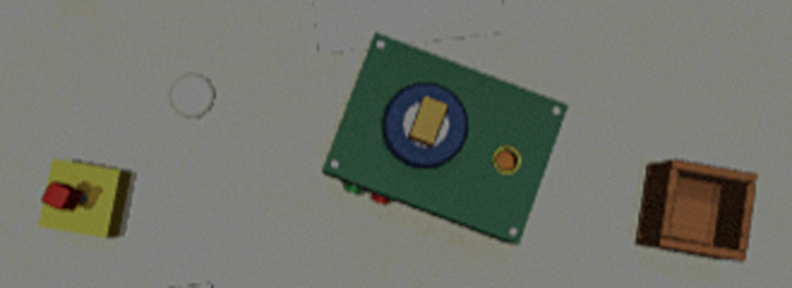

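```bash
cat >> h.py <<'E'
def go(x,y,z,yaw=None):
    """remaining shift (cm, tool axes) and turn to target TCP; yaw = heading of tool y, deg, tool pointing down"""
    o=monitor.get_obs(); R=Ro.from_rotvec(o["orientation"])
    s=R.inv().apply(np.array([x,y,z])-o["tcp_pos"])*100
    M=R.as_matrix(); h=np.degrees(np.arctan2(M[1,1],M[0,1]))
    a=np.radians(h if yaw is None else yaw)
    G=Ro.from_matrix(np.array([[-np.sin(a),np.cos(a),0],[np.cos(a),np.sin(a),0],[0,0,-1]]).T)
    t=(R.inv()*G).as_rotvec()
    print("tcp",o["tcp_pos"].round(4),"heading",h.round(1),"shift",s.round(2),"turn",t.round(3),"j",o["joints"].round(2),"F",o["contact_force"].round(1),"w",o["grip_width"].round(4),"g",o["gripper_force"],"t",o["clock"])
E
python3 -m crank '[[[0,0,-1],[0,0,-0.148]],[[0,0,-1],[0,0,-0.148]],[[0,0,-1],[0,0,-0.148]],[[0,0,-1],[0,0,-0.148]],[[0,0,-1],[0,0,-0.148]]]' 5
python3 -m crank '[[[4.86,0.4,0],[0,0,0]],[[4.86,0.4,0],[0,0,0]],[[4.86,0.4,0],[0,0,0]],[[4.86,0.4,0],[0,0,0]],[[4.86,0.4,0],[0,0,0]]]'
python3 -c "from h import *;go(.5,-.2,.28,-25)"
```

```text
clock: 0.6
tcp_pos: [0.2582, -0.6233, 0.2811]
orientation: [-2.645, -1.693, -0.0]
contact_force: [0.4, -0.3, 0.3]
grip_width: 0.0501
gripper_force: 0.0
clock: 1.1
tcp_pos: [0.38, -0.41, 0.281]
orientation: [-2.651, -1.685, 0.0]
contact_force: [0.7, -0.4, -0.6]
grip_width: 0.05
gripper_force: 0.0Traceback (most recent call last):
  File "<string>", line 1, in <module>
    from h import *;go(.5,-.2,.28,-25)
                    ~~^^^^^^^^^^^^^^^^
  File "h.py", line 22, in go
    print("tcp",o["tcp_pos"].round(4),"heading",h.round(1),"shift",s.round(2),"turn",t.round(3),"j",o["joints"].round(2),"F",o["contact_force"].round(1),"w",o["grip_width"].round(4),"g",o["gripper_force"],"t",o["clock"])
                                                                                                                                                             ^^^^^^^^^^^^^^^^^^^^^
AttributeError: 'float' object has no attribute 'round'
```

Tracks well. Continue to above the pin.

```bash
sed -i 's/o\["grip_width"\].round(4)/round(o["grip_width"],4)/' h.py
python3 -m crank '[[[4.86,0.4,0],[0,0,0]],[[4.86,0.4,0],[0,0,0]],[[4.86,0.4,0],[0,0,0]],[[4.86,0.4,0],[0,0,0]],[[4.86,0.4,0],[0,0,0]]]'
python3 -m crank '[[[4.3,-2.5,0],[0,0,0]],[[4.3,-2.5,0],[0,0,0]],[[4.3,-2.5,0],[0,0,0]],[[4.3,-2.5,0],[0,0,0]],[[4.3,-2.5,0],[0,0,0]]]'
python3 -m crank '[[[4.3,-2.5,0],[0,0,0]],[[4.3,-2.5,0],[0,0,0]],[[4.3,-2.5,0],[0,0,0]],[[4.3,-2.5,0],[0,0,0]],[[4.3,-2.5,0],[0,0,0]]]'
python3 -c "from h import *;go(.452,.2988,.101,-25)"
```

```text
clock: 1.6
tcp_pos: [0.5011, -0.1986, 0.2812]
orientation: [-2.651, -1.685, 0.001]
contact_force: [1.6, -0.6, 0.4]
grip_width: 0.0501
gripper_force: 0.0
clock: 2.1
tcp_pos: [0.4779, 0.049, 0.2812]
orientation: [2.651, 1.685, -0.0]
contact_force: [0.5, -0.3, -0.3]
grip_width: 0.0498
gripper_force: 0.0
clock: 2.6
tcp_pos: [0.4562, 0.2965, 0.2811]
orientation: [2.651, 1.685, -0.0]
contact_force: [0.8, 0.2, 0.6]
grip_width: 0.0497
gripper_force: 0.0
tcp [0.4562 0.2965 0.2811] heading -25.1 shift [ 0.04 -0.48 18.01] turn [ 0.     0.    -0.002] j [-0.11  0.29 -0.71  1.77  0.21  1.15 -1.32] F [0.8 0.2 0.6] w 0.0497 g 0.0 t 2.6
```

```bash
python3 -m crank '[[[0.04,-0.48,4],[0,0,0]],[[0,0,4],[0,0,0]],[[0,0,4],[0,0,0]],[[0,0,3],[0,0,0]],[[0,0,2],[0,0,0]]]'
python3 -m crank '[[[0,0,1],[0,0,0]],[[0,0,0],[0,0,0]]]'
python3 -m crank '[[[0,0,0],[0,0,0]],[[0,0,0],[0,0,0]],[[0,0,0],[0,0,0]],[[0,0,0],[0,0,0]],[[0,0,0],[0,0,0]]]' 1 60
python3 - <<'E'
from h import *
go(.452,.2988,.101,-25)
p,d,W=cloud("side");save(p[220:330,300:420],"pics/grasp.png",5)
E
```

```text
clock: 3.1
tcp_pos: [0.4513, 0.2962, 0.1085]
orientation: [2.651, 1.686, -0.006]
contact_force: [0.3, 0.7, -0.5]
grip_width: 0.0502
gripper_force: 0.0
clock: 3.3
tcp_pos: [0.4518, 0.2968, 0.1001]
orientation: [-2.651, -1.686, 0.004]
contact_force: [0.1, -1.0, 0.0]
grip_width: 0.0504
gripper_force: 0.0
clock: 3.8
tcp_pos: [0.4533, 0.2981, 0.1027]
orientation: [2.651, 1.685, 0.004]
contact_force: [-0.1, -1.1, 7.7]
grip_width: 0.0213
gripper_force: 58.7
tcp [0.4533 0.2981 0.1027] heading -25.1 shift [ 0.01 -0.15  0.17] turn [ 0.001 -0.002 -0.002] j [-0.2   0.5  -0.62  1.95  0.39  0.81 -1.48] F [-0.1 -1.1  7.7] w 0.0213 g 58.69533956050873 t 3.8
```

View pics/grasp.png

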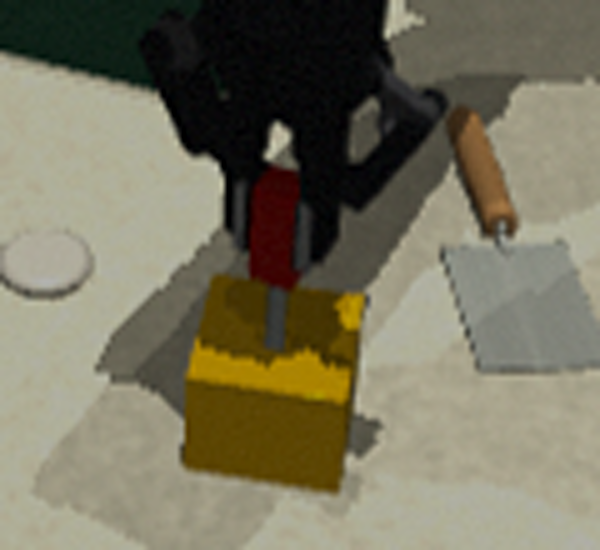

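```bash
python3 -m crank '[[[0,0,-2],[0,0,0]],[[0,0,-3],[0,0,0]],[[0,0,-4],[0,0,0]],[[0,0,-4],[0,0,0]],[[0,0,-3],[0,0,0]]]'
python3 -c "from h import *;go(.4993,-.1334,.255,-25)"
```

```text
clock: 4.35
tcp_pos: [0.4528, 0.2977, 0.2641]
orientation: [2.651, 1.686, 0.004]
contact_force: [0.7, 1.4, -1.6]
grip_width: 0.0216
gripper_force: 58.6
tcp [0.4528 0.2977 0.2641] heading -25.1 shift [-37.08  22.49   0.87] turn [ 0.001 -0.002 -0.002] j [-0.11  0.3  -0.71  1.8   0.22  1.12 -1.33] F [ 0.7  1.4 -1.6] w 0.0216 g 58.60927999019623 t 4.35
```

```bash
python3 -m crank '[[[-3.7,2.25,0],[0,0,0]],[[-3.7,2.25,0],[0,0,0]],[[-3.7,2.25,0],[0,0,0]],[[-3.7,2.25,0],[0,0,0]],[[-3.7,2.25,0],[0,0,0]]]'
python3 -m crank '[[[-3.7,2.25,0],[0,0,0]],[[-3.7,2.25,0],[0,0,0]],[[-3.7,2.25,0],[0,0,0]],[[-3.7,2.25,0],[0,0,0]],[[-3.7,2.25,0],[0,0,0]]]'
python3 -m crank '[[[0,0,0],[0,0,0]],[[0,0,0],[0,0,0]],[[0,0,3],[0,0,0]],[[0,0,2.5],[0,0,0]],[[0,0,0],[0,0,0]]]'
python3 - <<'E'
from h import *
go(.4993,-.1334,.187,-25)
p,d,W=cloud("side");q,e,V=cloud("top")
a=cv2.resize(p[120:220,290:410],(480,400));b=cv2.resize(q[160:260,310:430],(480,400))
cv2.imwrite("pics/hole.png",cv2.resize(np.hstack([a,b])[...,::-1],(800,333)))
# pin rod seen in the side view: steel points between tip and handle
k=(np.abs(V[...,0]-.4993)<.05)&(np.abs(V[...,1]+.1334)<.05)
h=cv2.cvtColor(p,cv2.COLOR_RGB2HSV)
m=(h[...,1]>150)&((h[...,0]<6)|(h[...,0]>174))&(np.abs(W[...,0]-.4993)<.04)&(np.abs(W[...,1]+.1334)<.04)&(W[...,2]>.15)
print("handle side",m.sum(),W[m].mean(0))
m=(h[...,1]<90)&(np.abs(W[...,0]-.4993)<.025)&(np.abs(W[...,1]+.1334)<.025)&(W[...,2]>.115)&(W[...,2]<.165)
print("rod",m.sum(),W[m].mean(0) if m.any() else 0)
E
```

```text
clock: 4.85
tcp_pos: [0.4757, 0.0803, 0.2616]
orientation: [2.65, 1.685, 0.001]
contact_force: [0.4, -0.4, -0.8]
grip_width: 0.0215
gripper_force: 58.6
clock: 5.35
tcp_pos: [0.4991, -0.135, 0.2617]
orientation: [2.65, 1.685, 0.0]
contact_force: [1.4, 0.3, -0.3]
grip_width: 0.0213
gripper_force: 58.6
clock: 5.85
tcp_pos: [0.497, -0.1311, 0.2036]
orientation: [-2.645, -1.687, 0.006]
contact_force: [-0.2, 0.2, -0.2]
grip_width: 0.0215
gripper_force: 58.8
tcp [ 0.497  -0.1311  0.2036] heading -24.9 shift [-0.11  0.32  1.66] turn [-0.006  0.001  0.001] j [ 0.53  0.28 -0.46  1.94  0.15  0.96 -0.44] F [-0.2  0.2 -0.2] w 0.0215 g 58.77874553203583 t 5.85
handle side 117 [ 0.50096287 -0.12294705  0.22435591]
rod 39 [ 0.49561009 -0.12851248  0.14187633]
```

View pics/hole.png

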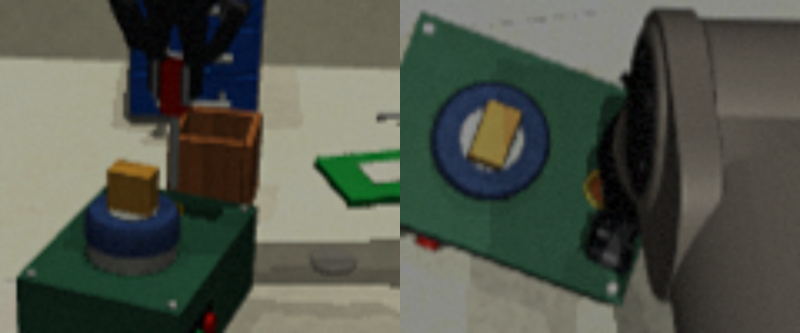

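The side view (left) shows the rod at about (173,165), just left of the rim at (180,207). It still needs about 3 mm of correction.

```bash
python3 -m crank '[[[0,0,0],[0,0,0]],[[0,0,0],[0,0,0]],[[0,0,0],[0,0,0]]]'
python3 - <<'E'
from h import *
go(.4993,-.1334,.187,-25)
z=[]
for i in range(4):
    p,d,W=cloud("side")
    h=cv2.cvtColor(p,cv2.COLOR_RGB2HSV)
    m=(h[...,1]<90)&(np.abs(W[...,0]-.4993)<.025)&(np.abs(W[...,1]+.1334)<.025)&(W[...,2]>.118)&(W[...,2]<.165)
    z.append(W[m].mean(0))
    m=(h[...,0]>12)&(h[...,0]<35)&(h[...,1]>120)&(np.hypot(W[...,0]-.4993,W[...,1]+.1334)<.02)&(W[...,2]<.1)
    if m.any(): print("rim",m.sum(),W[m].mean(0))
print(np.array(z)); go(.4993,-.1334,.187,-25)
E
```

```text
clock: 6.25
tcp_pos: [0.5, -0.1331, 0.2073]
orientation: [2.65, 1.685, 0.002]
contact_force: [-0.5, -0.2, -1.2]
grip_width: 0.0212
gripper_force: 58.8
tcp [ 0.5    -0.1331  0.2073] heading -25.1 shift [-0.06 -0.05  2.03] turn [ 0.002 -0.    -0.002] j [ 0.53  0.28 -0.46  1.93  0.15  0.96 -0.44] F [-0.5 -0.2 -1.2] w 0.0212 g 58.770668506622314 t 6.25
rim 6 [ 0.48897922 -0.14064375  0.09104564]
rim 5 [ 0.48914057 -0.13768456  0.09173378]
rim 5 [ 0.48913937 -0.13767036  0.09174293]
rim 5 [ 0.48913976 -0.13752562  0.09181883]
[[ 0.499245   -0.13043523  0.14606232]
 [ 0.49917216 -0.12933165  0.14541085]
 [ 0.4988624  -0.13019725  0.14619923]
 [ 0.49877283 -0.12997981  0.14588913]]
tcp [ 0.4995 -0.1332  0.2066] heading -25.1 shift [-0.03 -0.01  1.96] turn [ 0.     0.    -0.002] j [ 0.53  0.28 -0.46  1.93  0.15  0.96 -0.44] F [ 0.7 -0.9 -1.2] w 0.0216 g 58.77149999141693 t 6.45
```

```bash
python3 -m crank '[[[0,0,1],[0,0,0]],[[0,0,1],[0,0,0]],[[0,0,1],[0,0,0]],[[0,0,1],[0,0,0]],[[0,0,0.4],[0,0,0]]]'
python3 -m crank '[[[0,0,0],[0,0,0]],[[0,0,0.4],[0,0,0]],[[0,0,0.3],[0,0,0]],[[0,0,0.2],[0,0,0]],[[0,0,0],[0,0,0]]]'
python3 -m crank '[[[0,0,0.2],[0,0,0]],[[0,0,0.1],[0,0,0]],[[0,0,0.1],[0,0,0]],[[0,0,0],[0,0,0]],[[0,0,0],[0,0,0]]]'
```

```text
clock: 6.95
tcp_pos: [0.4985, -0.133, 0.1606]
orientation: [-2.649, -1.685, 0.003]
contact_force: [0.4, -0.2, -0.5]
grip_width: 0.0216
gripper_force: 58.8
clock: 7.45
tcp_pos: [0.4998, -0.1331, 0.1535]
orientation: [2.65, 1.685, 0.001]
contact_force: [0.1, 0.3, -0.8]
grip_width: 0.0214
gripper_force: 59.1
clock: 7.95
tcp_pos: [0.4997, -0.1332, 0.1494]
orientation: [2.651, 1.685, 0.001]
contact_force: [1.4, -0.0, 1.8]
grip_width: 0.0214
gripper_force: 59.3
```

```bash
python3 -m crank '[[[0,0,0.2],[0,0,0]],[[0,0,0.1],[0,0,0]],[[0,0,0],[0,0,0]]]'
python3 -m crank '[[[0,0,0.2],[0,0,0]],[[0,0,0.1],[0,0,0]],[[0,0,0],[0,0,0]]]'
python3 -m crank '[[[0,0,0.2],[0,0,0]],[[0,0,0.1],[0,0,0]],[[0,0,0],[0,0,0]]]'
```

```text
clock: 8.25
tcp_pos: [0.4997, -0.1331, 0.1463]
orientation: [2.651, 1.686, 0.001]
contact_force: [0.8, 0.0, 2.4]
grip_width: 0.0213
gripper_force: 59.4
clock: 8.55
tcp_pos: [0.5, -0.1332, 0.1451]
orientation: [2.65, 1.685, 0.001]
contact_force: [-3.1, 0.1, 20.5]
grip_width: 0.0215
gripper_force: 61.5
clock: 8.85
tcp_pos: [0.5005, -0.1332, 0.1445]
orientation: [2.649, 1.684, 0.0]
contact_force: [-10.0, 0.7, 41.3]
grip_width: 0.0212
gripper_force: 64.6
```

Hard stop reached at the expected height, so the catch is down. Retract and return the pin.

```bash
python3 -m crank '[[[0,0,-1],[0,0,0]],[[0,0,-2],[0,0,0]],[[0,0,-3],[0,0,0]],[[0,0,-4],[0,0,0]],[[0,0,-2],[0,0,0]]]'
python3 -m crank '[[[3.7,-2.25,0],[0,0,0]],[[3.7,-2.25,0],[0,0,0]],[[3.7,-2.25,0],[0,0,0]],[[3.7,-2.25,0],[0,0,0]],[[3.7,-2.25,0],[0,0,0]]]'
python3 -m crank '[[[3.7,-2.25,0],[0,0,0]],[[3.7,-2.25,0],[0,0,0]],[[3.7,-2.25,0],[0,0,0]],[[3.7,-2.25,0],[0,0,0]],[[3.7,-2.25,0],[0,0,0]]]'
python3 -m crank '[[[0,0,0],[0,0,0]],[[0,0,0],[0,0,0]],[[0,0,0],[0,0,0]]]'
python3 - <<'E'
from h import *
go(.453,.2982,.104,-25)
p,d,W=cloud("side")
save(p[200:320,300:420],"pics/back.png",5)
h=cv2.cvtColor(p,cv2.COLOR_RGB2HSV)
m=(h[...,1]<90)&(np.abs(W[...,0]-.4523)<.025)&(np.abs(W[...,1]-.2988)<.025)&(W[...,2]>.10)&(W[...,2]<.24)
for a in np.arange(.14,.24,.02):
    k=m&(W[...,2]>a)&(W[...,2]<a+.02); print(a,k.sum(),W[k].mean(0) if k.any() else 0)
E
```

```text
clock: 9.35
tcp_pos: [0.4993, -0.133, 0.2623]
orientation: [2.651, 1.686, 0.001]
contact_force: [0.6, 0.6, 0.2]
grip_width: 0.0211
gripper_force: 58.8
clock: 9.85
tcp_pos: [0.4743, 0.0832, 0.2593]
orientation: [-2.651, -1.685, 0.004]
contact_force: [0.5, 0.4, -1.4]
grip_width: 0.0217
gripper_force: 58.9
clock: 10.35
tcp_pos: [0.4513, 0.298, 0.2591]
orientation: [2.651, 1.685, -0.005]
contact_force: [0.2, 0.9, -1.2]
grip_width: 0.0215
gripper_force: 58.9
clock: 10.65
tcp_pos: [0.4524, 0.2956, 0.2593]
orientation: [2.651, 1.684, -0.004]
contact_force: [0.4, -0.2, -1.4]
grip_width: 0.0211
gripper_force: 58.9
tcp [0.4524 0.2956 0.2593] heading -25.2 shift [ 0.3  -0.05 15.53] turn [-0.001  0.003 -0.003] j [-0.1   0.31 -0.72  1.81  0.23  1.11 -1.34] F [ 0.4 -0.2 -1.4] w 0.0211 g 58.89197051525116 t 10.65
0.14 0 0
0.16 13 [0.45205323 0.29821363 0.17687883]
0.18 36 [0.45182503 0.29838257 0.19004127]
0.19999999999999998 31 [0.45194951 0.29847573 0.20965263]
0.21999999999999997 40 [0.45229575 0.2981118  0.2294774 ]
```

View pics/back.png

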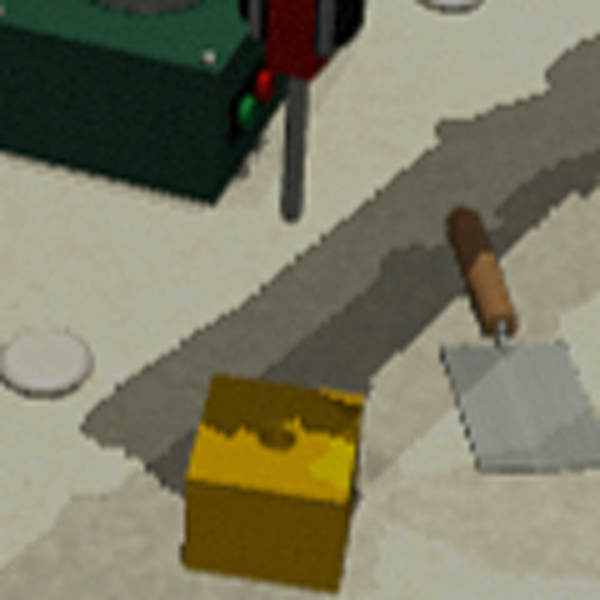

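The pin hangs straight above the block hole at about (280,435) in the crop. It needs about +3 mm along tool x.

```bash
python3 -m crank '[[[0.32,-0.04,3],[0,0,0]],[[0,0,3],[0,0,0]],[[0,0,3],[0,0,0]],[[0,0,1],[0,0,0]],[[0,0,0],[0,0,0]]]'
python3 -m crank '[[[0,0,0],[0,0,0]],[[0,0,0],[0,0,0]]]'
python3 -c "from h import *;go(.4525,.2985,.104,-25)"
```

```text
clock: 11.2
tcp_pos: [0.4532, 0.2987, 0.1592]
orientation: [2.652, 1.683, -0.005]
contact_force: [0.1, -0.3, 0.5]
grip_width: 0.0214
gripper_force: 58.8
clock: 11.4
tcp_pos: [0.4545, 0.301, 0.1619]
orientation: [2.651, 1.685, 0.004]
contact_force: [0.0, -0.0, -0.0]
grip_width: 0.0213
gripper_force: 58.8
tcp [0.4545 0.301  0.1619] heading -25.1 shift [-0.32 -0.08  5.79] turn [ 0.002 -0.002 -0.002] j [-0.16  0.43 -0.68  1.9   0.33  0.93 -1.43] F [ 0. -0. -0.] w 0.0213 g 58.84750485420227 t 11.4
```

```bash
python3 -m crank '[[[0,0,0],[0,0,0]],[[0,0,0],[0,0,0]],[[0,0,0],[0,0,0]],[[0,0,0],[0,0,0]]]'
python3 - <<'E'
from h import *
for i in range(3):
    go(.4525,.2985,.104,-25)
    p,d,W=cloud("side");h=cv2.cvtColor(p,cv2.COLOR_RGB2HSV)
    k=(h[...,1]<90)&(np.hypot(W[...,0]-.4523,W[...,1]-.2988)<.02)&(W[...,2]>.075)&(W[...,2]<.135);print(k.sum(),W[k].mean(0) if k.any() else 0)
E
```

```text
clock: 11.8
tcp_pos: [0.4536, 0.3005, 0.1605]
orientation: [2.651, 1.686, 0.0]
contact_force: [-1.1, 1.0, -1.3]
grip_width: 0.0214
gripper_force: 58.8
tcp [0.4536 0.3005 0.1605] heading -25.1 shift [-0.23 -0.01  5.65] turn [ 0.    -0.    -0.002] j [-0.16  0.43 -0.68  1.9   0.33  0.92 -1.43] F [-1.1  1.  -1.3] w 0.0214 g 58.84881019592285 t 11.8
84 [0.45340922 0.30320728 0.10715923]
tcp [0.4536 0.3005 0.1604] heading -25.1 shift [-0.22 -0.01  5.64] turn [ 0.    -0.    -0.002] j [-0.16  0.43 -0.68  1.9   0.33  0.92 -1.43] F [ 0.1  0.3 -0.5] w 0.0214 g 58.848302364349365 t 11.85
83 [0.45330987 0.30314611 0.10754512]
tcp [0.4535 0.3005 0.1603] heading -25.1 shift [-0.22 -0.01  5.63] turn [ 0.    -0.    -0.002] j [-0.16  0.43 -0.68  1.9   0.33  0.92 -1.43] F [ 0.2  0.1 -0.6] w 0.0215 g 58.84909808635712 t 11.9
84 [0.45331426 0.30332543 0.10729324]
```

```bash
python3 -m crank '[[[-0.2,0,0],[0,0,0]],[[0,0,1],[0,0,0]],[[0,0,1],[0,0,0]],[[0,0,1],[0,0,0]],[[0,0,1],[0,0,0]]]'
python3 -m crank '[[[0,0,0.5],[0,0,0]],[[0,0,0.5],[0,0,0]],[[0,0,0.3],[0,0,0]],[[0,0,0],[0,0,0]],[[0,0,0],[0,0,0]]]'
python3 -c "from h import *;go(.4525,.2985,.104,-25)"
```

```text
clock: 12.45
tcp_pos: [0.4524, 0.2984, 0.119]
orientation: [-2.651, -1.686, 0.001]
contact_force: [-0.3, -0.3, -0.9]
grip_width: 0.0215
gripper_force: 58.8
clock: 12.95
tcp_pos: [0.4529, 0.2988, 0.1075]
orientation: [-2.651, -1.686, -0.001]
contact_force: [0.9, -0.2, -1.4]
grip_width: 0.0215
gripper_force: 58.8
tcp [0.4529 0.2988 0.1075] heading -25.1 shift [-0.04 -0.02  0.35] turn [ 0.    -0.    -0.002] j [-0.19  0.5  -0.64  1.95  0.4   0.83 -1.49] F [ 0.9 -0.2 -1.4] w 0.0215 g 58.84855806827545 t 12.95
```

```bash
python3 -m crank '[[[0,0,0.2],[0,0,0]],[[0,0,0.2],[0,0,0]],[[0,0,0],[0,0,0]],[[0,0,0],[0,0,0]]]'
python3 -m crank '[[[0,0,0],[0,0,0]],[[0,0,0],[0,0,0]],[[0,0,0],[0,0,0]],[[0,0,0],[0,0,0]],[[0,0,0],[0,0,0]]]' 5
python3 -m crank '[[[0,0,-2],[0,0,0]],[[0,0,-3],[0,0,0]],[[0,0,-4],[0,0,0]],[[0,0,-4],[0,0,0]],[[0,0,-3],[0,0,0]]]'
python3 -m crank '[[[-3.53,2.7,0],[0,0,0]],[[-3.53,2.7,0],[0,0,0]],[[-3.53,2.7,0],[0,0,0]],[[-3.53,2.7,0],[0,0,0]]]'
python3 -m crank '[[[-3.53,2.7,0],[0,0,0]],[[-3.53,2.7,0],[0,0,0]],[[-3.53,2.7,0],[0,0,0]],[[-3.53,2.7,0],[0,0,0]]]'
python3 -m crank '[[[0,0,0],[0,0,0.147]],[[0,0,0],[0,0,0.147]],[[0,0,0],[0,0,0.147]],[[0,0,0],[0,0,0.147]],[[0,0,0],[0,0,0.147]]]'
python3 -m crank '[[[0,0,0],[0,0,0.147]],[[0,0,0],[0,0,0.147]],[[0,0,0],[0,0,0.147]],[[0,0,0],[0,0,0.147]],[[0,0,0],[0,0,0.147]]]'
python3 -m crank '[[[0,0,0],[0,0,0]],[[0,0,0],[0,0,0]],[[0,0,0],[0,0,0]]]'
python3 - <<'E'
from h import *
go(.529,-.0485,.14,-109.4)
p,d,W=cloud("side");save(p[220:330,300:420],"pics/pinback.png",5)
E
```

```text
clock: 13.35
tcp_pos: [0.4527, 0.2986, 0.1033]
orientation: [2.651, 1.686, -0.0]
contact_force: [-0.3, 0.1, 0.2]
grip_width: 0.0215
gripper_force: 58.8
clock: 13.85
tcp_pos: [0.4527, 0.2987, 0.1034]
orientation: [2.651, 1.686, 0.0]
contact_force: [0.9, 0.5, 0.5]
grip_width: 0.0501
gripper_force: 0.0
clock: 14.35
tcp_pos: [0.4529, 0.2992, 0.2659]
orientation: [-2.651, -1.686, -0.003]
contact_force: [0.5, -0.0, -0.1]
grip_width: 0.0499
gripper_force: 0.0
clock: 14.75
tcp_pos: [0.4907, 0.1232, 0.2635]
orientation: [2.65, 1.686, 0.001]
contact_force: [0.8, 0.3, -0.2]
grip_width: 0.0499
gripper_force: 0.0
clock: 15.15
tcp_pos: [0.5286, -0.0505, 0.2635]
orientation: [2.651, 1.686, 0.0]
contact_force: [0.8, -0.7, -0.9]
grip_width: 0.0502
gripper_force: 0.0
clock: 15.65
tcp_pos: [0.5284, -0.0487, 0.2633]
orientation: [-3.081, -0.611, 0.0]
contact_force: [0.5, 0.7, -0.6]
grip_width: 0.0497
gripper_force: 0.0
clock: 16.15
tcp_pos: [0.5284, -0.0486, 0.2633]
orientation: [3.095, -0.536, -0.0]
contact_force: [-0.4, 0.1, -0.0]
grip_width: 0.05
gripper_force: 0.0
clock: 16.45
tcp_pos: [0.5285, -0.0487, 0.2633]
orientation: [3.098, -0.523, -0.0]
contact_force: [-0.5, -0.5, -1.0]
grip_width: 0.0498
gripper_force: 0.0
tcp [ 0.5285 -0.0487  0.2633] heading -109.1 shift [ 0.04 -0.03 12.33] turn [0.    0.    0.004] j [ 0.27  0.23 -0.34  1.84  0.09  1.08 -2.01] F [-0.5 -0.5 -1. ] w 0.0498 g 0.0 t 16.45
```

View pics/pinback.png

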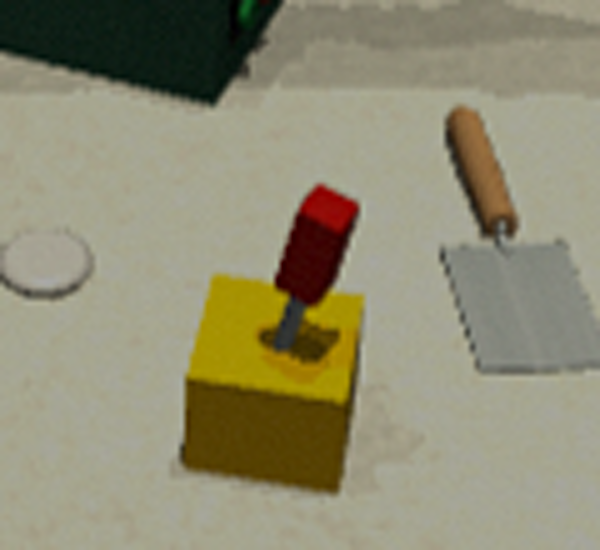

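The pin is down in its block but leaning, so I'll measure the tilt before going on.

```bash
python3 - <<'E'
from h import *
for n in ("side","top"):
    p,d,W=cloud(n);h=cv2.cvtColor(p,cv2.COLOR_RGB2HSV)
    near=np.hypot(W[...,0]-.452,W[...,1]-.2988)<.06
    red=near&(h[...,1]>150)&((h[...,0]<8)|(h[...,0]>172))&(W[...,2]>.075)
    w=W[red]; print(n,red.sum(),w.min(0).round(4),w.max(0).round(4))
    for a in np.arange(.08,.15,.01):
        k=w[(w[:,2]>=a)&(w[:,2]<a+.01)]
        if len(k)>3: print(round(a,2),len(k),k.mean(0).round(4))
    # top-face centre: highest points
    b=near&(W[...,2]>.058)&(W[...,2]<.078)&~red&(h[...,1]<110)
    if b.any(): print("rod",b.sum(),W[b].mean(0).round(4))
E
```

```text
side 229 [0.4221 0.2966 0.0918] [0.4542 0.3234 0.1407]
0.09 24 [0.4445 0.3142 0.0966]
0.1 35 [0.4427 0.3148 0.105 ]
0.11 38 [0.4409 0.3163 0.1152]
0.12 37 [0.4393 0.3171 0.125 ]
0.13 89 [0.4351 0.3126 0.1365]
0.14 6 [0.4388 0.3058 0.1403]
rod 24 [0.4475 0.3049 0.0682]
top 145 [0.4216 0.2917 0.0917] [0.4495 0.3183 0.142 ]
0.09 5 [0.4383 0.2948 0.0955]
0.1 17 [0.4395 0.296  0.1054]
0.11 16 [0.4412 0.2976 0.1155]
0.12 18 [0.4383 0.2999 0.1244]
0.13 87 [0.4336 0.3061 0.1355]
rod 5 [0.4489 0.2983 0.063 ]
```

The tilt is about 0.2 rad, which is the hole's play and under the 0.25 limit, so the pin can stay. Next, grip the arbor.

```bash
python3 -m crank '[[[0.04,-0.03,3],[0,0,0]],[[0,0,3],[0,0,0]],[[0,0,3],[0,0,0]],[[0,0,2],[0,0,0]],[[0,0,1],[0,0,0]]]'
python3 -m crank '[[[0,0,0.3],[0,0,0]],[[0,0,0],[0,0,0]],[[0,0,0],[0,0,0]]]'
python3 -c "from h import *;go(.529,-.0485,.14,-109.4)"
python3 -m crank '[[[0,0,0],[0,0,0]],[[0,0,0],[0,0,0]],[[0,0,0],[0,0,0]],[[0,0,0],[0,0,0]],[[0,0,0],[0,0,0]]]' 1.5 90
python3 -c "from h import *;go(.529,-.0485,.14,-109.4)"
```

```text
clock: 17.1
tcp_pos: [0.5279, -0.0486, 0.1414]
orientation: [3.097, -0.526, -0.005]
contact_force: [-0.3, 0.5, 0.0]
grip_width: 0.0497
gripper_force: 0.0
clock: 17.4
tcp_pos: [0.5299, -0.0486, 0.1414]
orientation: [-3.097, 0.527, -0.003]
contact_force: [0.2, 0.2, 0.8]
grip_width: 0.0502
gripper_force: 0.0
tcp [ 0.5299 -0.0486  0.1414] heading -109.3 shift [-0.09  0.02  0.14] turn [-0.001 -0.002  0.001] j [ 0.24  0.37 -0.32  1.97  0.16  0.83 -2.08] F [0.2 0.2 0.8] w 0.0502 g 0.0 t 17.4
clock: 17.9
tcp_pos: [0.5296, -0.0487, 0.1413]
orientation: [3.097, -0.527, 0.002]
contact_force: [-1.3, -0.9, 5.4]
grip_width: 0.0231
gripper_force: 88.0
tcp [ 0.5296 -0.0487  0.1413] heading -109.3 shift [-0.06 -0.    0.13] turn [-0.    -0.002  0.001] j [ 0.24  0.37 -0.32  1.97  0.16  0.83 -2.08] F [-1.3 -0.9  5.4] w 0.0231 g 87.96228289604187 t 17.9
```

Gripped (23 mm). Twist anticlockwise to about 0.45 rad.

```bash
python3 -m crank '[[[0,0,0],[0,0,-0.09]],[[0,0,0],[0,0,-0.09]],[[0,0,0],[0,0,-0.09]],[[0,0,0],[0,0,-0.09]],[[0,0,0],[0,0,-0.09]]]'
python3 -m crank '[[[0,0,0],[0,0,0]],[[0,0,0],[0,0,0]],[[0,0,0],[0,0,0]]]'
python3 -c "from h import *;go(.529,-.0485,.14,-109.3);print(monitor.get_obs()['moment'])"
python3 -m crank '[[[0,0,0],[0,0,-0.06]],[[0,0,0],[0,0,-0.06]],[[0,0,-0.3],[0,0,0]],[[0,0,-0.1],[0,0,0]],[[0,0,0],[0,0,0]]]'
python3 -c "from h import *;go(.529,-.0485,.14,-109.3);print(monitor.get_obs()['moment'])"
```

```text
clock: 18.4
tcp_pos: [0.5296, -0.0475, 0.1414]
orientation: [-3.135, -0.182, -0.002]
contact_force: [-2.3, 2.2, 6.1]
grip_width: 0.0231
gripper_force: 88.3
clock: 18.7
tcp_pos: [0.5296, -0.0476, 0.1414]
orientation: [-3.136, -0.178, -0.002]
contact_force: [-2.4, 2.2, 5.5]
grip_width: 0.023
gripper_force: 88.4
tcp [ 0.5296 -0.0476  0.1414] heading -83.5 shift [-0.07  0.09  0.14] turn [-0.001 -0.001  0.45 ] j [ 0.32  0.38 -0.42  1.96  0.21  0.84 -1.67] F [-2.4  2.2  5.5] w 0.023 g 88.37449550628662 t 18.7
[0.51051963 0.47485372 0.10035031]
clock: 19.2
tcp_pos: [0.5286, -0.0477, 0.143]
orientation: [-3.119, -0.364, 0.001]
contact_force: [4.0, 3.7, -14.2]
grip_width: 0.0227
gripper_force: 91.7
tcp [ 0.5286 -0.0477  0.143 ] heading -76.7 shift [0.03 0.08 0.3 ] turn [-0.001  0.001  0.569] j [ 0.34  0.39 -0.45  1.96  0.22  0.84 -1.56] F [  4.    3.7 -14.2] w 0.0227 g 91.7398202419281 t 19.2
[ 0.8301938  -0.96640401  0.03633634]
```

At 0.57 rad it is still captive (1.6 mm, 14 N). Keep a light pull and turn on.

```bash
python3 -m crank '[[[0,0,0.1],[0,0,-0.05]],[[0,0,0],[0,0,-0.05]],[[0,0,-0.1],[0,0,0]],[[0,0,0],[0,0,0]]]'
python3 -m crank '[[[0,0,0.1],[0,0,-0.05]],[[0,0,0],[0,0,-0.05]],[[0,0,-0.1],[0,0,0]],[[0,0,0],[0,0,0]]]'
python3 -c "from h import *;go(.529,-.0485,.14,-109.3);print(monitor.get_obs()['moment'])"
```

```text
clock: 19.6
tcp_pos: [0.5283, -0.0478, 0.143]
orientation: [-3.097, -0.518, 0.002]
contact_force: [3.4, 4.3, -14.1]
grip_width: 0.0227
gripper_force: 91.6
clock: 20.0
tcp_pos: [0.5282, -0.0479, 0.143]
orientation: [-3.067, -0.671, 0.002]
contact_force: [2.4, 4.5, -16.0]
grip_width: 0.0228
gripper_force: 91.5
tcp [ 0.5282 -0.0479  0.143 ] heading -65.3 shift [0.05 0.09 0.3 ] turn [-0.001  0.002  0.767] j [ 0.37  0.39 -0.49  1.96  0.24  0.85 -1.38] F [  2.4   4.5 -16. ] w 0.0228 g 91.49829983711243 t 20.0
[ 1.11016904 -0.7946314   0.10171109]
```

```bash
python3 -m crank '[[[0,0,0.1],[0,0,-0.05]],[[0,0,0],[0,0,-0.05]],[[0,0,-0.1],[0,0,0]],[[0,0,0],[0,0,0]]]'
python3 -c "from h import *;go(.529,-.0485,.14,-109.3);print(monitor.get_obs()['moment'])"
```

```text
clock: 20.4
tcp_pos: [0.5281, -0.048, 0.1431]
orientation: [-3.03, -0.823, 0.002]
contact_force: [1.7, 4.8, -16.3]
grip_width: 0.0227
gripper_force: 91.4
tcp [ 0.5281 -0.048   0.1431] heading -59.6 shift [0.05 0.09 0.31] turn [-0.001  0.002  0.867] j [ 0.39  0.4  -0.51  1.96  0.25  0.85 -1.3 ] F [  1.7   4.8 -16.3] w 0.0227 g 91.3682770729065 t 20.4
[ 1.20732506 -0.5827089  -0.0074197 ]
```

```bash
python3 -m crank '[[[0,0,0.1],[0,0,-0.05]],[[0,0,0],[0,0,-0.05]],[[0,0,-0.1],[0,0,0]],[[0,0,0],[0,0,0]]]'
python3 -c "from h import *;go(.529,-.0485,.14,-109.3);print(monitor.get_obs()['moment'])"
```

```text
clock: 20.8
tcp_pos: [0.528, -0.0482, 0.1432]
orientation: [-2.986, -0.973, 0.003]
contact_force: [-0.2, 5.3, -18.2]
grip_width: 0.0229
gripper_force: 91.2
tcp [ 0.528  -0.0482  0.1432] heading -53.9 shift [0.07 0.08 0.32] turn [-0.001  0.002  0.967] j [ 0.41  0.4  -0.53  1.95  0.26  0.86 -1.21] F [ -0.2   5.3 -18.2] w 0.0229 g 91.21284484863281 t 20.8
[ 1.45372045 -0.36591801 -0.02153767]
```

```bash
python3 -m crank '[[[0,0,0.1],[0,0,-0.05]],[[0,0,0],[0,0,-0.05]],[[0,0,-0.1],[0,0,0]],[[0,0,0],[0,0,0]]]'
python3 -c "from h import *;go(.529,-.0485,.14,-109.3);print(monitor.get_obs()['moment'])"
```

```text
clock: 21.2
tcp_pos: [0.528, -0.0485, 0.1437]
orientation: [-2.933, -1.122, 0.003]
contact_force: [-1.7, 4.7, -15.4]
grip_width: 0.023
gripper_force: 91.6
tcp [ 0.528  -0.0485  0.1437] heading -48.2 shift [0.08 0.07 0.37] turn [-1.000e-03  2.000e-03  1.067e+00] j [ 0.42  0.4  -0.55  1.95  0.27  0.86 -1.12] F [ -1.7   4.7 -15.4] w 0.023 g 91.57119512557983 t 21.2
[ 1.41245193  0.24057936 -0.1664418 ]
```

```bash
python3 -m crank '[[[0,0,0.1],[0,0,-0.05]],[[0,0,0],[0,0,-0.05]],[[0,0,-0.1],[0,0,0]],[[0,0,0],[0,0,0]]]'
python3 -c "from h import *;go(.529,-.0485,.14,-109.3);print(monitor.get_obs()['moment'])"
```

```text
clock: 21.6
tcp_pos: [0.529, -0.0492, 0.1448]
orientation: [2.874, 1.266, -0.001]
contact_force: [-3.0, 2.7, -5.5]
grip_width: 0.023
gripper_force: 93.1
tcp [ 0.529  -0.0492  0.1448] heading -42.4 shift [ 0.05 -0.04  0.48] turn [1.000e-03 0.000e+00 1.167e+00] j [ 0.44  0.41 -0.57  1.95  0.29  0.87 -1.03] F [-3.   2.7 -5.5] w 0.023 g 93.08885335922241 t 21.6
[ 0.70226412  0.74936737 -0.09203619]
```

At 1.17 rad the force fell to about the arbor's weight and it rose 3.5 mm, so the taper has let go. Add a touch more turn and pull straight up.

```bash
python3 -m crank '[[[0,0,0],[0,0,-0.06]],[[0,0,-0.5],[0,0,0]],[[0,0,-0.5],[0,0,0]],[[0,0,0],[0,0,0]]]'
python3 -c "from h import *;go(.529,-.0485,.14,-109.3);print(monitor.get_obs()['moment'])"
```

```text
clock: 22.0
tcp_pos: [0.531, -0.0494, 0.1561]
orientation: [2.833, 1.352, 0.006]
contact_force: [-0.1, 0.4, -4.9]
grip_width: 0.0225
gripper_force: 93.3
tcp [ 0.531  -0.0494  0.1561] heading -39.0 shift [-0.06 -0.22  1.61] turn [ 0.003 -0.004  1.227] j [ 0.46  0.39 -0.59  1.94  0.28  0.89 -0.96] F [-0.1  0.4 -4.9] w 0.0225 g 93.34054827690125 t 22.0
[-0.03810407 -0.0537612   0.04032276]
```

```bash
python3 -m crank '[[[0,0,-1],[0,0,0]],[[0,0,-2],[0,0,0]],[[0,0,-2],[0,0,0]],[[0,0,-2],[0,0,0]],[[0,0,-2],[0,0,0]]]'
python3 -m crank '[[[0,0,-2],[0,0,0]],[[0,0,0],[0,0,0]],[[0,0,0],[0,0,0]]]'
python3 -c "from h import *;go(.455,-.3382,.25)"
```

```text
clock: 22.5
tcp_pos: [0.5293, -0.0487, 0.246]
orientation: [2.833, 1.355, 0.001]
contact_force: [0.3, -0.8, -5.6]
grip_width: 0.0228
gripper_force: 93.1
clock: 22.8
tcp_pos: [0.5291, -0.0488, 0.2645]
orientation: [2.833, 1.355, 0.001]
contact_force: [0.6, -0.7, -4.1]
grip_width: 0.0228
gripper_force: 93.6
tcp [ 0.5291 -0.0488  0.2645] heading -38.9 shift [-27.18  12.39   1.46] turn [ 0.001 -0.     0.   ] j [ 0.51  0.27 -0.63  1.83  0.18  1.1  -0.87] F [ 0.6 -0.7 -4.1] w 0.0228 g 93.57792735099792 t 22.8
```

```bash
python3 -m crank '[[[-3.4,1.55,0],[0,0,0]],[[-3.4,1.55,0],[0,0,0]],[[-3.4,1.55,0],[0,0,0]],[[-3.4,1.55,0],[0,0,0]]]'
python3 -m crank '[[[-3.4,1.55,0],[0,0,0]],[[-3.4,1.55,0],[0,0,0]],[[-3.4,1.55,0],[0,0,0]],[[-3.4,1.55,0],[0,0,0]]]'
python3 -m crank '[[[0,0,0],[0,0,0]],[[0,0,0],[0,0,0]],[[0,0,0],[0,0,0]],[[0,0,0],[0,0,0]]]'
python3 - <<'E'
from h import *
p,d,W=cloud("side");q,e,V=cloud("top")
a=cv2.resize(p[80:200,300:420],(400,400));b=cv2.resize(q[180:280,400:500],(400,400))
cv2.imwrite("pics/stand.png",np.hstack([a,b])[...,::-1])
m=(np.hypot(W[...,0]-.455,W[...,1]+.338)<.06)&(W[...,2]>.2)&(W[...,2]<.28)
h=cv2.cvtColor(p,cv2.COLOR_RGB2HSV); bl=m&(h[...,0]>100)&(h[...,0]<130)&(h[...,1]>100)
w=W[bl];print(len(w),w.min(0),w.max(0))
go(.455,-.3382,.1235)
E
```

```text
clock: 23.2
tcp_pos: [0.4906, -0.1946, 0.2629]
orientation: [-2.832, -1.356, 0.003]
contact_force: [0.8, -0.1, -5.2]
grip_width: 0.0228
gripper_force: 93.2
clock: 23.6
tcp_pos: [0.4536, -0.3393, 0.2627]
orientation: [-2.832, -1.355, 0.002]
contact_force: [0.6, 0.6, -5.3]
grip_width: 0.023
gripper_force: 93.2
clock: 24.0
tcp_pos: [0.4554, -0.3367, 0.2639]
orientation: [-2.831, -1.359, 0.0]
contact_force: [0.3, -0.1, -3.7]
grip_width: 0.0227
gripper_force: 93.3
246 [ 0.41616972 -0.36473003  0.20567233] [ 0.49728343 -0.2919682   0.25901805]
tcp [ 0.4554 -0.337   0.2642] heading -38.7 shift [-0.12  0.04 14.07] turn [-0. -0. -0.] j [ 0.91  0.31 -0.47  1.76  0.15  1.12 -0.29] F [ 0.2  0.5 -4.3] w 0.0228 g 93.26723456382751 t 24.1
```

View pics/stand.png

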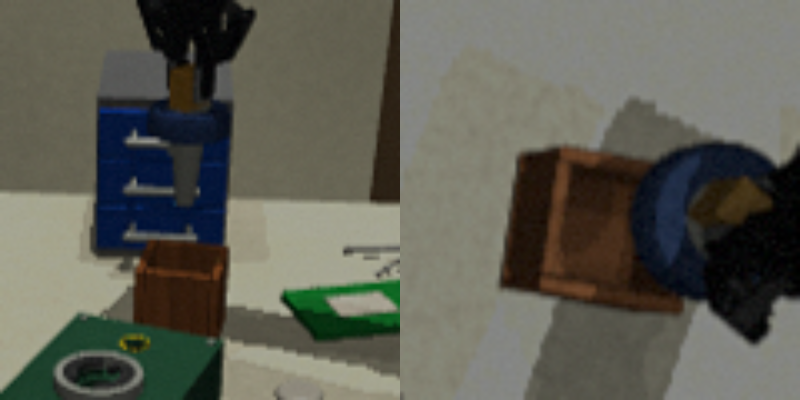

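The arbor hangs upright over the stand in the side crop: its tip is at (185,205) and the stand's mouth at (183,258). Lowering it.

```bash
python3 -m crank '[[[-0.1,0,2],[0,0,0]],[[0,0,3],[0,0,0]],[[0,0,3],[0,0,0]],[[0,0,2],[0,0,0]],[[0,0,1],[0,0,0]]]'
python3 -m crank '[[[0,0,1],[0,0,0]],[[0,0,1],[0,0,0]],[[0,0,0.5],[0,0,0]],[[0,0,0],[0,0,0]],[[0,0,0],[0,0,0]]]'
python3 -c "from h import *;go(.455,-.3382,.1235)"
```

```text
clock: 24.6
tcp_pos: [0.4536, -0.3379, 0.1524]
orientation: [-2.831, -1.357, 0.002]
contact_force: [0.0, -1.1, -4.4]
grip_width: 0.0231
gripper_force: 93.2
clock: 25.1
tcp_pos: [0.4547, -0.3392, 0.1298]
orientation: [2.833, 1.356, 0.001]
contact_force: [0.2, -0.5, -4.0]
grip_width: 0.0229
gripper_force: 93.2
tcp [ 0.4547 -0.3392  0.1298] heading -38.9 shift [ 0.1  -0.04  0.63] turn [ 0.001 -0.     0.   ] j [ 0.87  0.46 -0.44  1.89  0.25  0.85 -0.37] F [ 0.2 -0.5 -4. ] w 0.0229 g 93.1632649898529 t 25.1
```

```bash
python3 -m crank '[[[0.1,0,0.2],[0,0,0]],[[0,0,0.2],[0,0,0]],[[0,0,0.2],[0,0,0]],[[0,0,0.05],[0,0,0]],[[0,0,0],[0,0,0]]]'
python3 -c "from h import *;go(.455,-.3382,.1235)"
```

```text
clock: 25.6
tcp_pos: [0.4552, -0.3383, 0.1235]
orientation: [2.833, 1.356, 0.0]
contact_force: [-2.1, 0.6, 3.6]
grip_width: 0.0227
gripper_force: 94.3
tcp [ 0.4552 -0.3383  0.1235] heading -38.9 shift [-0.   -0.02 -0.  ] turn [ 0.001  0.    -0.   ] j [ 0.87  0.46 -0.44  1.89  0.26  0.84 -0.38] F [-2.1  0.6  3.6] w 0.0227 g 94.33039426803589 t 25.6
```

The wheel is on the rim. Release and rise.

```bash
python3 -m crank '[[[0,0,0],[0,0,0]],[[0,0,0],[0,0,0]],[[0,0,0],[0,0,0]],[[0,0,0],[0,0,0]],[[0,0,0],[0,0,0]]]' 5
python3 -m crank '[[[0,0,-1],[0,0,0]],[[0,0,-3],[0,0,0]],[[0,0,-4],[0,0,0]],[[0,0,-4],[0,0,0]],[[0,0,-3],[0,0,0]]]'
python3 -m crank '[[[-4,0,0],[0,0,0]],[[-4,0,0],[0,0,0]],[[-4,0,0],[0,0,0]],[[-4,0,0],[0,0,0]],[[0,0,0],[0,0,0]]]'
python3 -m crank '[[[0,0,0],[0,0,0]],[[0,0,0],[0,0,0]],[[0,0,0],[0,0,0]]]'
python3 - <<'E'
from h import *
p,d,W=cloud("side");save(p[130:340,190:430],"pics/end.png",2.8)
q,e,V=cloud("top")
for n,X,P in(("side",W,p),("top",V,q)):
    k=(np.hypot(X[...,0]-.455,X[...,1]+.338)<.06)&(X[...,2]>.145)&(X[...,2]<.165); w=X[k]
    if k.sum()>5: print(n,"grip",k.sum(),cv2.minAreaRect(w[:,:2].astype(np.float32)),np.median(w[:,2]))
    k=(np.hypot(X[...,0]-.455,X[...,1]+.338)<.06)&(X[...,2]>.106)&(X[...,2]<.124); w=X[k]
    print("wheel",k.sum(),cv2.minAreaRect(w[:,:2].astype(np.float32)),np.median(w[:,2]))
    h=cv2.cvtColor(P,cv2.COLOR_RGB2HSV)
    red=(np.hypot(X[...,0]-.452,X[...,1]-.2988)<.06)&(h[...,1]>150)&((h[...,0]<8)|(h[...,0]>172))&(X[...,2]>.075)
    print("pin handle",X[red].mean(0),X[red].max(0))
    if n=="side":
        w=X[red&(X[...,2]<.132)]; print("slopes",np.polyfit(w[:,2],w[:,0],1)[0],np.polyfit(w[:,2],w[:,1],1)[0])
E
```

```text
clock: 26.1
tcp_pos: [0.455, -0.3382, 0.1228]
orientation: [2.834, 1.356, 0.0]
contact_force: [0.6, 0.2, -0.3]
grip_width: 0.0501
gripper_force: 0.0
clock: 26.6
tcp_pos: [0.4556, -0.3383, 0.2764]
orientation: [2.831, 1.355, 0.003]
contact_force: [0.2, -0.7, -0.3]
grip_width: 0.0503
gripper_force: 0.0
clock: 27.1
tcp_pos: [0.3491, -0.4682, 0.2732]
orientation: [2.839, 1.342, -0.005]
contact_force: [-0.4, -0.2, 0.0]
grip_width: 0.0503
gripper_force: 0.0
clock: 27.4
tcp_pos: [0.3559, -0.4615, 0.2732]
orientation: [2.832, 1.36, 0.001]
contact_force: [0.8, -0.5, -0.3]
grip_width: 0.0499
gripper_force: 0.0
side grip 65 ((0.45623090863227844, -0.33605507016181946), (0.039899006485939026, 0.02811015211045742), 52.56520080566406) 0.154995363869828
wheel 184 ((0.45586881041526794, -0.3290528953075409), (0.07031920552253723, 0.0815545916557312), 89.66314697265625) 0.11625485845944424
pin handle [0.43899448 0.31412127 0.12222654] [0.45411884 0.32352893 0.14141326]
slopes -0.21103597657602927 0.10375524198031112
top grip 206 ((0.45550674200057983, -0.33790406584739685), (0.040433838963508606, 0.023974422365427017), 49.9775505065918) 0.1538859969434843
wheel 692 ((0.4559673070907593, -0.33661550283432007), (0.08048342913389206, 0.08062794804573059), 1.345129370689392) 0.11398934880652756
pin handle [0.43584842 0.30309458 0.12743014] [0.44954556 0.31794194 0.13995264]
```

View pics/end.png

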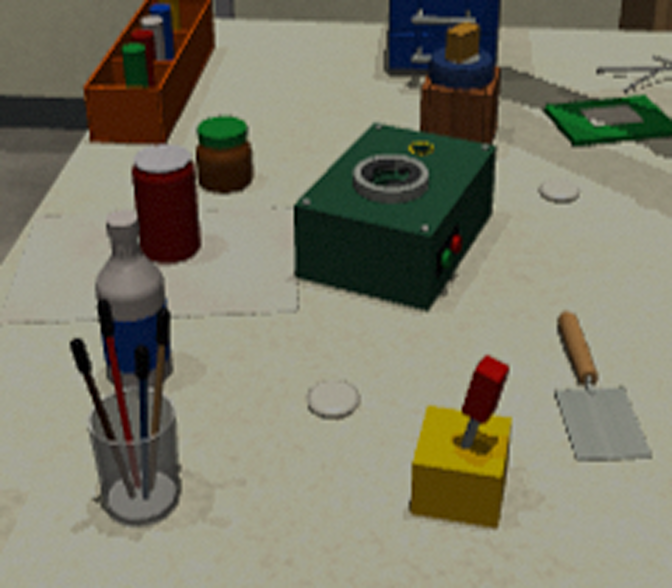

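The arbor sits upright in the stand: centre within about 2 mm, wheel top at about 0.115 m. The bystanders are untouched. The pin's lean is the one close margin, so I'll measure it properly.

```bash
python3 - <<'E'
from h import *
from scipy.optimize import least_squares
P=[]
for n in("top","side"):
    for i in range(3):
        p,d,X=cloud(n);h=cv2.cvtColor(p,cv2.COLOR_RGB2HSV)
        m=(np.hypot(X[...,0]-.445,X[...,1]-.303)<.05)&(h[...,1]>150)&((h[...,0]<8)|(h[...,0]>172))&(X[...,2]>.075)
        m=cv2.erode(m.astype(np.uint8),np.ones((2,2)))>0
        P.append(X[m]); 
    A=np.vstack(P[-3:])
    def res(q,A=A):   # distance to the surface of the 22x22x50 handle; q: tip xyz, rotation
        L=Ro.from_rotvec(q[3:]).inv().apply(A-q[:3])-[0,0,.1]
        g=np.abs(L)-[.011,.011,.025]
        return np.linalg.norm(np.maximum(g,0),axis=1)+np.minimum(g.max(1),0)
    best=min((least_squares(res,[.454,.297,.015,0,0,np.radians(y)],loss="soft_l1",f_scale=.001) for y in(20,65)),key=lambda s:s.cost)
    z=Ro.from_rotvec(best.x[3:]).apply([0,0,1]); print(n,len(A),"tip",best.x[:3].round(4),"axis",z.round(3),"tilt",np.arccos(z[2]).round(3),"rms",np.sqrt(np.mean(best.fun**2)).round(4))
E
```

```text
top 349 tip [0.4552 0.296  0.0135] axis [-0.176  0.111  0.978] tilt 0.209 rms 0.0012
side 552 tip [0.4549 0.2958 0.0158] axis [-0.168  0.1    0.981] tilt 0.197 rms 0.001
```

The tilt is about 0.20 rad and the tip is 4 mm off centre. Both are within limits and the pin is at rest, so I'm handing in.

```bash
python3 -c "from bench import r;print(r.hand_in())"
```

```text
the job is handed in; nothing more can be done
None
```

I handed the job in; no verdict came back. The catch is tripped, the arbor came free at about 1.2 rad and stands upright in the stand, and the bystanders look unmoved in the last picture. The pin is back in its block but leans about 0.2 rad (limit 0.25).

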